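Stop the rolling board rocking

ROBOT

A 6-joint arm with a two-finger parallel gripper is mounted at the origin on the work surface. World frame = base frame: x ahead of the robot, y to its left, z up, the work surface at z = 0. Lengths are in m, angles in rad, forces in N, time in s.
With the tool pointing down it reaches from about 0.35 to 0.775 m from the base axis. Payload 7.3 kg.
Tool frame: the origin (TCP) lies at the very end of the fingers, on their centre line; the grasp point (between the pads) lies 19 mm behind it; z points along the fingers, y is the line along which they close (so a half turn about z gives the same grasp; the last joint's range is limited). The gripper opens to 92 mm and grips with 3 to 60 N. Pads are 19 mm wide; open, the fingers measure 130 mm over their backs; the gripper's body (75 mm by 190 mm) begins 47 mm behind the grasp point.
Start: joints at [0.983, 0.342, 1.524, -0, 1.275, -0.146], TCP at [0.224, 0.475, 0.227] pointing down, gripper open.
Joint ranges: [-2.53, 2.53], [-0.77, 2.02], [0.04, 2.7], [-1, 4.14], [0.28, 2.66], [-3.11, 3.11]. Speed limits (rad/s): [2.57, 2.57, 3.14, 3.14, 3.14, 3.14].

INTERFACE

Orientations are given as [roll, pitch, yaw] about the fixed x, y, z axes, in that order (R = Rz(yaw) Ry(pitch) Rx(roll)).
In Python, from cell import robot gives the robot as it stands. The module is installed in compiled form; this text tells all that it offers.
- The arm moves only by the tool arm_command, never from a script. Its argument "moves" is a list of rows, each a list of 3 entries, a list of its own where there are three numbers: the shift along the tool's x, y, z in m, then the turn, a rotation vector about the tool's x, y, z in rad, then the finger opening in m, from 0 to 0.0918. In form: [[[dx, dy, dz], [ax, ay, az], claw], ...]. A call has exactly 5 rows; each row is the pose to reach, as a shift and turn from the pose commanded when the call began, along the tool's axes at that moment; what a row does not reach only later rows make up. A row lasts 1/10 s, in which the tool goes at most 50 mm and 8.59 degrees, less where a joint would pass 70% of its speed; a pose out of reach is approached as far as the arm can. A call with a gripper value outside its range is refused whole. The fingers move at their own pace and stop on an object; "squeeze" is the grip in N (left out, the last holds). Time passes only in rows, so rows that repeat a pose let the fingers close, or fill a call up. It gives the time, the measured TCP pose, the force, the opening and the grip force at its end, in the units of the state.
- robot.observe(): the state, without advancing time (a new reading comes with each control period).
- robot.read_camera(name): name is "scene" or "side" or "wrist"; returns the picture (420x560x3 uint8, red, green, blue); there is no depth.
- robot.camera_model(name): a dict with "fx", "fy", "cx", "cy" (pixels), "R" (3x3) and "t" (3): a world point X has camera coordinates R X + t. Camera axes: x right, y down, z forward; pixel columns grow to the right and rows downward; lengths in m; the calibration is good to about 2 mm. The wrist camera is an equidistant fisheye: a pixel r from the principal point sees the ray r / f radians off the axis. A picture is of the moment at which its call begins: read the wrist's pose just before it. camera_model takes no time and is no camera call; for the wrist camera it gives the pose at the moment of the call.
- robot.hand_in(): hands the job in; it is judged then, once.
The state is a dict: "time": time; "qpos": joint angles; "qvel": joint speeds; "joint_efforts": joint torques, N m; "tool_pos": TCP position; "tool_rot": TCP orientation; "contact_force": force on the tool from outside, world axes, zero at the start; "torque": the same for the moment, N m; "opening": finger opening in m; "grip_force": force on a finger pad.
Only numpy, scipy, OpenCV 4.12 (cv2) and the standard library are available. Lean on these libraries where they do the work, as an engineer would, in place of code of your own. Each camera call takes 0.05 s, during which the arm holds its last target. There are 200 camera calls.

TASK

The rolling board rocks because its screw foot, under the black wheel, is too short. Press the orange pad with the closed fingers so that the board tips and its opposite corner lifts, let go, then turn the wheel clockwise until the foot is just level with the other three and the board stands flat without wobble (not so far that it rocks the other way). Finally press the orange pad firmly again for a moment to check that the board no longer tips, and let go; do not drag the board about or disturb the other things.

Things in the scene. Friction and masses are not known exactly. Their poses are not given: they have to be found in the camera images.
- board: Loose mango-wood board, 260 (its x) by 360 mm (y), 22 mm thick, about 1.7 kg; origin on the counter under its centre when flat, top face at 52 mm. Fixed feet 36 mm across at board (100,145), (100,-145), (-100,-145) mm; screw foot at (-100,145). At the start it rests flat on the fixed feet. A screw foot that is too long lifts it, and it rocks on the other diagonal.
- wheel (a joint): Turn of the black wheel, rad, 0 to 5.6; grows clockwise seen from above, about its vertical axis. Each rad lowers wheel and screw foot together by 2.2 mm in the board. At 3.6 the foot is exactly level with the other three; starts between 0 and 1.7. About 0.1 N m of friction, stays where it is left, no stop near 3.6.
- wheel_top (a point): Centre of the top face of the black round fluted wheel (44 mm diameter, 30 mm tall, white pointer line on top), on its axis, above the board at (-100, 145) mm. The top face is 36 mm above the board's top face when the foot is level with the others, and up to 8 mm higher at the start. Grip it by its round side from above.
- foot_tip (a point): Centre of the underside of the rubber screw foot (36 mm across) under the wheel, at board (-100,145) mm; hangs 4 to 8 mm clear of the counter at the start.
- press_pad: Flat orange silicone disc fixed on the board's top, 44 mm across, 3 mm thick, at board (-100,55) mm; origin at the centre of its underside, 52 mm above the counter. While the foot is short, 1 to 3 N down here tips the board about the diagonal through feet (100,145) and (-100,-145), the pad sinking 3 to 6 mm until the screw foot meets the counter; it falls back when released.
- far_corner (a point): Point on the board's top face at board (100, -145) mm, the corner diagonally opposite the wheel; 52 mm above the counter when the board is flat, it lifts when the pad is pressed while the foot is short.
- jar: Glass swing-top jar, 90 mm diameter, 147 mm tall, bystander; origin under its centre.
- pin: Slim acacia rolling pin, 320 mm long, 30 mm thick, lying to the left of the board along its own x, bystander; origin on the counter under its middle.
- scraper: Yellow plastic scraper, 100 by 120 mm, 12 mm high, lying flat, bystander; origin under its centre.
- spoon_rest: Orange silicone spoon rest, 100 mm dish 16 mm high with a 60 mm tongue, bystander; origin under the dish's centre.

How it is judged:
By the outcome, as a careful person would: the job done as asked, in the order asked, and still so for the second after the job is handed in, with the robot touching nothing.
It also fails if it takes over 72 s, if anything falls off the work surface, if the arm or the gripper's body presses on something with over 40 N, if the wrist force passes 120 N, or if a joint passes its speed limit or range.

## Working session

There is one attempt and no reset: what is moved stays moved. The work goes in short steps, Python scripts to look and compute and a tool call to move; the robot and the scene stay as the last step left them, time stands still between calls to the robot, and variables do not carry over. Pictures are saved under pics/ and viewed, at most 10 in all, crops included, and the job is handed in when it is done.

Besides the shell and the picture viewer there is one more tool, called after ">>>" by a JSON object that holds its "api" and its "payload". arm_command: Moves the arm, as the interface text tells. Its arguments: {"type":"object","properties":{"moves":{"type":"array"},"squeeze":{"type":"number"}},"required":["moves"]}

```bash
mkdir -p pics
cat > h.py <<'E'
from cell import robot
import numpy as np, cv2
def snap(n,f):
    m=robot.camera_model(n); im=robot.read_camera(n); cv2.imwrite('pics/'+f,im[:,:,::-1]); return im,m
def ray(m,n,u,v):
    x=(u-m['cx'])/m['fx'];y=(v-m['cy'])/m['fy']
    if n=='wrist':
        r=np.hypot(x,y); d=np.array([x*np.sin(r)/max(r,1e-9),y*np.sin(r)/max(r,1e-9),np.cos(r)])
    else: d=np.array([x,y,1.])
    R=np.array(m['R']);return -R.T@np.array(m['t']),R.T@d
def onz(m,n,u,v,z):
    c,d=ray(m,n,u,v); return c+d*(z-c[2])/d[2]
def proj(m,n,X):
    p=np.array(m['R'])@np.array(X)+np.array(m['t'])
    if n=='wrist':
        r=np.hypot(p[0],p[1]);a=np.arctan2(r,p[2]);q=p[:2]/r*a
    else:q=p[:2]/p[2]
    return q[0]*m['fx']+m['cx'],q[1]*m['fy']+m['cy']
E
python3 - <<'E'
from h import *
a,_=snap('scene','s0.png');b,_=snap('side','d0.png');c,_=snap('wrist','w0.png')
o=robot.observe();print(o)
E
```

```text
{'time': 0.15, 'qpos': array([ 9.83047324e-01,  3.42565056e-01,  1.52476376e+00,  2.03588147e-05,
        1.27540152e+00, -1.45958430e-01]), 'qvel': array([-0.00015767, -0.00246326, -0.00147823, -0.00078176,  0.00030141,
        0.00031655]), 'joint_efforts': array([ 1.38559801e-03, -4.31470227e+01, -2.44353676e+01,  7.18890689e-02,
        5.38186426e-02, -5.69314136e-05]), 'tool_pos': array([0.22426066, 0.47437154, 0.22621519]), 'tool_rot': array([-3.14046991e+00, -1.84727746e-04,  2.69979604e+00]), 'contact_force': array([0.02397471, 0.38040526, 0.47680012]), 'torque': array([-0.0106766 ,  0.02624439,  0.02880844]), 'grip_force': 0.0, 'opening': 0.09166615335318254}
```

View pics/s0.png

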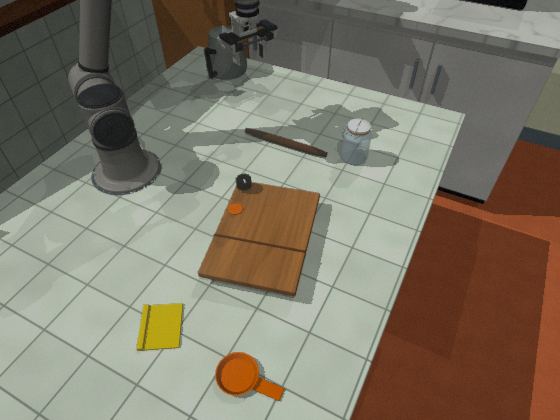

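View pics/d0.png

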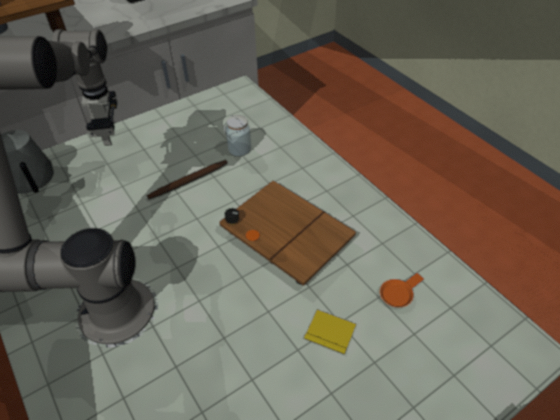

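View pics/w0.png

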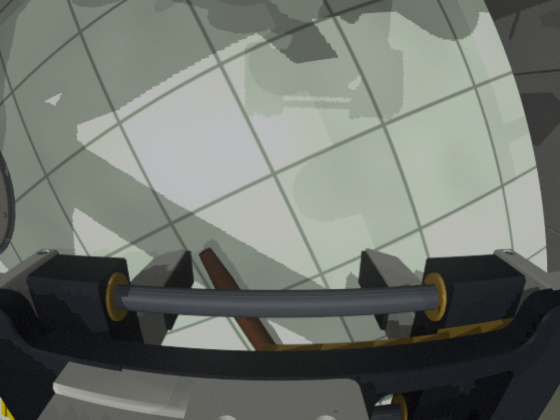

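Scene view: the pad is at (235,209), the wheel at (244,181), and board corners at (320,190), (295,291), (201,275). Side view: pad at (252,235), wheel at (232,215), jar and pin well clear of the wheel.

```bash
cat > m.py <<'E'
from h import *
for n,f in(('scene','s0.png'),('side','d0.png')):
    im=cv2.imread('pics/'+f);m=robot.camera_model(n);h=cv2.cvtColor(im,cv2.COLOR_BGR2HSV)
    y0,x0=(209,235) if n=='scene' else (235,252)
    k=cv2.inRange(h,(3,200,120),(14,255,255)); 
    w=np.zeros_like(k);w[y0-14:y0+14,x0-16:x0+16]=255;k&=w
    v,u=np.nonzero(k);print(n,'pad',u.mean(),v.mean(),len(u),onz(m,n,u.mean(),v.mean(),.055))
    y0,x0=(181,244) if n=='scene' else (215,232)
    k=cv2.inRange(h,(0,0,0),(180,255,55));w[:]=0;w[y0-12:y0+12,x0-12:x0+12]=255;k&=w
    v,u=np.nonzero(k);print('wheel',u.mean(),v.mean(),len(u),onz(m,n,u.mean(),v.mean(),.075))
    C=[(320,190),(295,291),(201,275)] if n=='scene' else [(275,183),(357,233),(304,280),(221,225)]
    for c in C: print(onz(m,n,*c,.05).round(4))
E
python3 m.py
```

```text
scene pad 235.0 208.5 122 [ 0.45028103 -0.02655451  0.055     ]
wheel 243.46857142857144 182.12 175 [0.4274926  0.06320536 0.075     ]
[0.6386 0.161  0.05  ]
[ 0.7264 -0.1941  0.05  ]
[ 0.491  -0.2619  0.05  ]
side pad 252.18627450980392 234.90196078431373 102 [ 0.44802646 -0.02537111  0.055     ]
wheel 231.64242424242425 216.24242424242425 165 [0.42766134 0.0632325  0.075     ]
[0.6393 0.1321 0.05  ]
[ 0.7246 -0.2052  0.05  ]
[ 0.4825 -0.2537  0.05  ]
[0.3903 0.071  0.05  ]
```

>>> {"api": "arm_command", "payload": {"moves": [[[-0.038, -0.0325, 0], [0, 0, 0], 0], [[-0.076, -0.065, 0], [0, 0, 0], 0], [[-0.114, -0.0975, 0], [0, 0, 0], 0], [[-0.152, -0.13, 0], [0, 0, 0], 0], [[-0.19, -0.1625, 0], [0, 0, 0], 0]], "squeeze": 10}}

```text
time: 0.65
tool_pos: [0.3269, 0.2447, 0.2267]
tool_rot: [3.141, 0.0, 2.7]
contact_force: [1.2, 0.8, 0.7]
opening: 0.0563
grip_force: 0.0
```

>>> {"api": "arm_command", "payload": {"moves": [[[-0.038, -0.0325, 0], [0, 0, 0], 0], [[-0.076, -0.065, 0], [0, 0, 0], 0], [[-0.114, -0.0975, 0], [0, 0, 0], 0], [[-0.152, -0.13, 0], [0, 0, 0], 0], [[-0.19, -0.1625, 0], [0, 0, 0], 0]]}}

```text
time: 1.15
tool_pos: [0.4293, 0.0163, 0.2268]
tool_rot: [3.141, 0.0, 2.7]
contact_force: [0.8, 1.7, -0.1]
opening: 0.0166
grip_force: 0.0
```

>>> {"api": "arm_command", "payload": {"moves": [[[-0.025, -0.022, 0], [0, 0, 0], 0], [[-0.037, -0.031, 0.02], [0, 0, 0], 0], [[-0.037, -0.031, 0.05], [0, 0, 0], 0], [[-0.037, -0.031, 0.07], [0, 0, 0], 0], [[-0.037, -0.031, 0.08], [0, 0, 0], 0]]}}

```text
time: 1.65
tool_pos: [0.4481, -0.0254, 0.1449]
tool_rot: [-3.141, -0.003, 2.699]
contact_force: [0.4, 0.4, -0.1]
opening: 0.0006
grip_force: 0.0
```

Run:
```python
from h import *
im,m=snap('wrist','w1.png')
o=robot.observe();print(o['tool_pos'],o['qpos'].round(3),o['contact_force'].round(2))
print(proj(m,'wrist',[.449,-.026,.055]),proj(m,'wrist',[.4275,.063,.095]),proj(m,'wrist',o['tool_pos']))
```

```text
[ 0.44786896 -0.02525659  0.14434905] [-0.228  0.299  1.843  0.     1.004 -1.356] [-0.65  0.76 -1.56]
(np.float64(275.7488820707707), np.float64(220.40320051072658)) (np.float64(382.92705155008184), np.float64(155.01123845385578)) (np.float64(276.079621308667), np.float64(266.87251989262757))
```

View pics/w1.png

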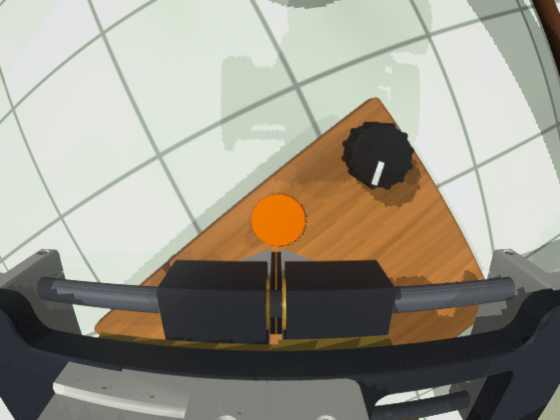

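The wrist view shows the pad at (278,220), right in front of the closed fingers as predicted. The wheel is at (378,156) with its pointer towards (376,182). Next I'll lower to touch the pad.

>>> {"api": "arm_command", "payload": {"moves": [[[0, 0, 0.02], [0, 0, 0], 0], [[0, 0, 0.045], [0, 0, 0], 0], [[0, 0, 0.065], [0, 0, 0], 0], [[0, 0, 0.08], [0, 0, 0], 0], [[0, 0, 0.085], [0, 0, 0], 0]]}}

```text
time: 2.2
tool_pos: [0.4491, -0.0252, 0.0612]
tool_rot: [-3.141, -0.001, 2.7]
contact_force: [-1.0, 0.4, -0.2]
opening: 0.0002
grip_force: 0.0
```

>>> {"api": "arm_command", "payload": {"moves": [[[0, 0, 0.0005], [0, 0, 0], 0], [[0, 0, 0.001], [0, 0, 0], 0], [[0, 0, 0.0015], [0, 0, 0], 0], [[0, 0, 0.002], [0, 0, 0], 0], [[0, 0, 0.002], [0, 0, 0], 0]]}}

```text
time: 2.7
tool_pos: [0.4494, -0.0255, 0.0601]
tool_rot: [3.141, 0.001, 2.7]
contact_force: [-0.1, -0.2, -0.5]
opening: 0.0006
grip_force: 0.0
```

>>> {"api": "arm_command", "payload": {"moves": [[[0, 0, 0.0005], [0, 0, 0], 0], [[0, 0, 0.001], [0, 0, 0], 0], [[0, 0, 0.0015], [0, 0, 0], 0], [[0, 0, 0.002], [0, 0, 0], 0], [[0, 0, 0.002], [0, 0, 0], 0]]}}

```text
time: 3.2
tool_pos: [0.4492, -0.0255, 0.0576]
tool_rot: [3.142, -0.0, 2.7]
contact_force: [0.0, -0.3, 0.1]
opening: 0.0006
grip_force: 0.0
```

Run:
```python
from h import *
im=cv2.imread('pics/w1.png')
R=None
# wrist pose at pic unavailable now: rebuild from current camera, shifted by tool motion (pure z)
m=robot.camera_model('wrist');o=robot.observe()
c=-np.array(m['R']).T@np.array(m['t'])+np.array([.4479,-.0253,.1443])-o['tool_pos'];m['t']=-np.array(m['R'])@c
h=cv2.cvtColor(im,cv2.COLOR_BGR2HSV)
k=cv2.inRange(h,(3,200,120),(14,255,255));k[250:]=0;v,u=np.nonzero(k);print('pad',onz(m,'wrist',u.mean(),v.mean(),.055))
k=cv2.inRange(h,(0,0,0),(180,255,50));k[200:]=0;k[:,:330]=0;k[:,430:]=0;k[:100]=0
n,l,s,ce=cv2.connectedComponentsWithStats(k);i=1+s[1:,4].argmax();print(s[i])
(u,v),r=cv2.minEnclosingCircle(np.argwhere(l==i)[:,::-1].astype(np.float32));print(u,v,r)
for z in(.08,.092):print('wheel',onz(m,'wrist',u,v,z))
print(o['tool_pos'],o['contact_force'])
```

```text
pad [ 0.44533031 -0.01995882  0.055     ]
[ 342  122   71   67 3269]
377.0111389160156 154.96839904785156 36.055641174316406
wheel [0.42890955 0.06283679 0.08      ]
wheel [0.42621811 0.05983722 0.092     ]
[ 0.44915368 -0.02545704  0.05761516] [ 0.01531944 -0.31305107  0.12454025]
```

>>> {"api": "arm_command", "payload": {"moves": [[[0, 0, 0.0005], [0, 0, 0], 0], [[0, 0, 0.001], [0, 0, 0], 0], [[0, 0, 0.001], [0, 0, 0], 0], [[0, 0, 0.001], [0, 0, 0], 0], [[0, 0, 0.001], [0, 0, 0], 0]]}}

```text
time: 3.7
tool_pos: [0.4492, -0.0254, 0.0567]
tool_rot: [3.141, 0.0, 2.7]
contact_force: [-0.1, 0.4, 0.5]
opening: 0.0002
grip_force: 0.0
```

>>> {"api": "arm_command", "payload": {"moves": [[[0, 0, 0.0005], [0, 0, 0], 0], [[0, 0, 0.001], [0, 0, 0], 0], [[0, 0, 0.001], [0, 0, 0], 0], [[0, 0, 0.001], [0, 0, 0], 0], [[0, 0, 0.001], [0, 0, 0], 0]]}}

```text
time: 4.2
tool_pos: [0.4492, -0.0255, 0.0557]
tool_rot: [3.142, 0.0, 2.7]
contact_force: [0.1, 0.3, -0.8]
opening: 0.0005
grip_force: 0.0
```

>>> {"api": "arm_command", "payload": {"moves": [[[0, 0, 0.0005], [0, 0, 0], 0], [[0, 0, 0.001], [0, 0, 0], 0], [[0, 0, 0.001], [0, 0, 0], 0], [[0, 0, 0.001], [0, 0, 0], 0], [[0, 0, 0.001], [0, 0, 0], 0]]}}

```text
time: 4.7
tool_pos: [0.4491, -0.0254, 0.0548]
tool_rot: [3.142, -0.0, 2.7]
contact_force: [-2.2, 1.1, 5.8]
opening: 0.0006
grip_force: 2.5
```

>>> {"api": "arm_command", "payload": {"moves": [[[0, 0, 0.0005], [0, 0, 0], 0], [[0, 0, 0.001], [0, 0, 0], 0], [[0, 0, 0.001], [0, 0, 0], 0], [[0, 0, 0.001], [0, 0, 0], 0], [[0, 0, 0.001], [0, 0, 0], 0]]}}

```text
time: 5.2
tool_pos: [0.4486, -0.0252, 0.0538]
tool_rot: [-3.142, -0.001, 2.7]
contact_force: [-3.9, 0.4, 6.4]
opening: 0.0005
grip_force: 3.3
```

>>> {"api": "arm_command", "payload": {"moves": [[[0, 0, 0.0005], [0, 0, 0], 0], [[0, 0, 0.001], [0, 0, 0], 0], [[0, 0, 0.001], [0, 0, 0], 0], [[0, 0, 0.001], [0, 0, 0], 0], [[0, 0, 0.001], [0, 0, 0], 0]]}}

```text
time: 5.7
tool_pos: [0.4481, -0.025, 0.0527]
tool_rot: [-3.141, -0.002, 2.7]
contact_force: [-4.9, 2.8, 7.3]
opening: 0.0006
grip_force: 3.7
```

>>> {"api": "arm_command", "payload": {"moves": [[[0, 0, 0.0005], [0, 0, 0], 0], [[0, 0, 0.001], [0, 0, 0], 0], [[0, 0, 0.001], [0, 0, 0], 0], [[0, 0, 0.001], [0, 0, 0], 0], [[0, 0, 0.001], [0, 0, 0], 0]]}}

```text
time: 6.2
tool_pos: [0.4477, -0.0249, 0.0518]
tool_rot: [-3.141, -0.003, 2.7]
contact_force: [-6.3, 3.2, 10.7]
opening: 0.0004
grip_force: 5.2
```

>>> {"api": "arm_command", "payload": {"moves": [[[0.0005, 0, 0.0], [0, 0, 0], 0], [[0.001, 0, 0.0005], [0, 0, 0], 0], [[0.0015, 0, 0.001], [0, 0, 0], 0], [[0.002, 0, 0.001], [0, 0, 0], 0], [[0.002, 0, 0.001], [0, 0, 0], 0]]}}

```text
time: 6.7
tool_pos: [0.4476, -0.0248, 0.0516]
tool_rot: [3.142, 0.001, 2.7]
contact_force: [-3.7, -0.1, 14.4]
opening: 0.0007
grip_force: 7.2
```

>>> {"api": "arm_command", "payload": {"moves": [[[0.0005, 0, 0.0005], [0, 0, 0], 0], [[0.0005, 0, 0.001], [0, 0, 0], 0], [[0.0005, 0, 0.001], [0, 0, 0], 0], [[0.0005, 0, 0.001], [0, 0, 0], 0], [[0.0005, 0, 0.001], [0, 0, 0], 0]]}}

```text
time: 7.2
tool_pos: [0.4476, -0.0248, 0.0515]
tool_rot: [3.141, 0.002, 2.7]
contact_force: [-6.0, -0.3, 23.1]
opening: 0.0005
grip_force: 11.7
```

>>> {"api": "arm_command", "payload": {"moves": [[[0.0005, 0, 0.0005], [0, 0, 0], 0], [[0.0005, 0, 0.001], [0, 0, 0], 0], [[0.0005, 0, 0.001], [0, 0, 0], 0], [[0.0005, 0, 0.001], [0, 0, 0], 0], [[0.0005, 0, 0.001], [0, 0, 0], 0]]}}

```text
time: 7.7
tool_pos: [0.4476, -0.0248, 0.0513]
tool_rot: [3.141, 0.004, 2.7]
contact_force: [-8.7, -0.6, 32.5]
opening: 0.0007
grip_force: 16.3
```

>>> {"api": "arm_command", "payload": {"moves": [[[-0.0005, 0, -0.003], [0, 0, 0], 0], [[-0.001, 0, -0.006], [0, 0, 0], 0], [[-0.002, 0, -0.009], [0, 0, 0], 0], [[-0.003, 0, -0.013], [0, 0, 0], 0], [[-0.003, 0, -0.03], [0, 0, 0], 0.07]]}}

```text
time: 8.2
tool_pos: [0.4479, -0.0252, 0.0776]
tool_rot: [-3.141, -0.004, 2.7]
contact_force: [-1.3, -0.3, 0.1]
opening: 0.0045
grip_force: 0.0
```

>>> {"api": "arm_command", "payload": {"moves": [[[0, 0, -0.03], [0, 0, 0], 0.07], [[0, 0, -0.06], [0, 0, 0], 0.07], [[0.02, 0.025, -0.075], [0, 0, 0], 0.07], [[0.045, 0.055, -0.075], [0, 0, 0], 0.07], [[0.0565, 0.0695, -0.075], [0, 0, 0], 0.07]]}}

```text
time: 8.7
tool_pos: [0.4268, 0.0634, 0.154]
tool_rot: [3.141, -0.001, 2.7]
contact_force: [0.7, -0.9, 0.1]
opening: 0.0439
grip_force: 0.0
```

>>> {"api": "arm_command", "payload": {"moves": [[[0, 0, 0], [0, 0, 0], 0.07], [[0, 0, 0], [0, 0, 0], 0.07], [[0, 0, 0], [0, 0, 0], 0.07], [[0, 0, 0], [0, 0, 0], 0.07], [[0, 0, 0], [0, 0, 0], 0.07]]}}

```text
time: 9.2
tool_pos: [0.428, 0.0608, 0.1536]
tool_rot: [-3.141, -0.0, 2.699]
contact_force: [-0.3, -0.5, 0.1]
opening: 0.0699
grip_force: 0.0
```

```bash
python3 - <<'E'
from h import *
im,m=snap('wrist','w2.png');a,_=snap('scene','s1.png')
o=robot.observe();print(o['tool_pos'],o['qpos'].round(3),o['contact_force'].round(2))
print(proj(m,'wrist',[.4275,.062,.092]))
E
sed -i 's/s0.png/s1.png/' m.py; python3 m.py|head -2
```

```text
[0.4279357  0.06106114 0.15363421] [-0.036  0.256  1.874  0.     1.012 -1.164] [-0.44 -0.55 -0.34]
(np.float64(277.0143772355174), np.float64(229.19950542799515))
scene pad 234.94214876033058 208.51239669421489 121 [ 0.45015603 -0.02667366  0.055     ]
wheel 243.4972375690608 181.97237569060775 181 [0.42724091 0.06380186 0.075     ]
```

View pics/w2.png

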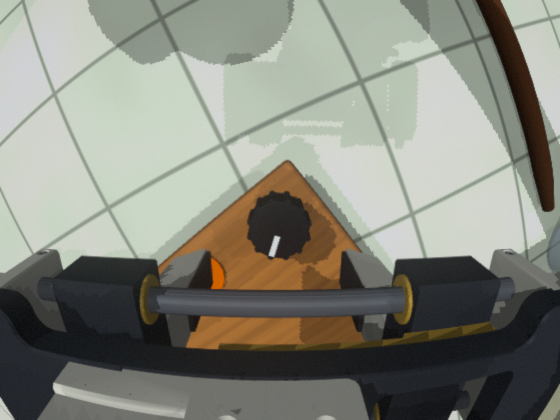

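The wrist view shows the wheel centred between the open fingers at about (279,226), with its pointer from (278,238) to (272,257). The board hasn't shifted.

Run:
```python
from h import *
im=cv2.imread('pics/w2.png');m=robot.camera_model('wrist')
h=cv2.cvtColor(im,cv2.COLOR_BGR2HSV)
k=cv2.inRange(h,(0,0,0),(180,255,50));k[262:]=0;k[:,:235]=0;k[:,322:]=0;k[:175]=0
n,l,s,ce=cv2.connectedComponentsWithStats(k);i=1+s[1:,4].argmax();print(s[i])
(u,v),r=cv2.minEnclosingCircle(np.argwhere(l==i)[:,::-1].astype(np.float32));print(u,v,r)
o=robot.observe();T=o['tool_pos'];y=o['tool_rot'][2]
X=onz(m,'wrist',u,v,.09);d=X-T;print(X,d[0]*np.cos(y)+d[1]*np.sin(y),d[0]*np.sin(y)-d[1]*np.cos(y))
```

```text
[ 248  192   63   67 2976]
279.0 225.059326171875 34.01360321044922
[0.42585716 0.06455871 0.09      ] 0.003376491119857207 0.0022699418264916084
```

>>> {"api": "arm_command", "payload": {"moves": [[[0.003, 0.002, 0.02], [0, 0, 0], 0.07], [[0.003, 0.002, 0.045], [0, 0, 0], 0.07], [[0.003, 0.002, 0.065], [0, 0, 0], 0.07], [[0.003, 0.002, 0.08], [0, 0, 0], 0.07], [[0.003, 0.002, 0.0885], [0, 0, 0], 0.07]], "squeeze": 20}}

```text
time: 9.8
tool_pos: [0.4255, 0.0645, 0.0641]
tool_rot: [-3.141, -0.002, 2.7]
contact_force: [0.3, 0.1, 0.4]
opening: 0.0699
grip_force: 0.0
```

>>> {"api": "arm_command", "payload": {"moves": [[[0, 0, 0], [0, 0, 0], 0.055], [[0, 0, 0], [0, 0, 0], 0.05], [[0, 0, 0], [0, 0, 0], 0.047], [[0, 0, 0], [0, 0, 0], 0.04], [[0, 0, 0], [0, 0, 0], 0.04]]}}

```text
time: 10.3
tool_pos: [0.4263, 0.0644, 0.0658]
tool_rot: [3.141, 0.001, 2.7]
contact_force: [0.2, -2.4, 1.7]
opening: 0.0438
grip_force: 20.0
```

>>> {"api": "arm_command", "payload": {"moves": [[[0, 0, 0], [0, 0, 0], 0.03], [[0, 0, 0], [0, 0, 0], 0.03], [[0, 0, 0], [0, 0, 0], 0.03], [[0, 0, 0], [0, 0, 0], 0.03], [[0, 0, 0], [0, 0, 0], 0.03]]}}

```text
time: 10.8
tool_pos: [0.4261, 0.0645, 0.0653]
tool_rot: [3.142, 0.0, 2.7]
contact_force: [-0.1, -3.4, 2.5]
opening: 0.0437
grip_force: 20.0
```

Run:
```python
from h import *
im,m=snap('wrist','w3.png')
o=robot.observe();print(o['tool_pos'],o['qpos'].round(3),o['contact_force'].round(2),o['torque'],o['opening'],o['grip_force'])
```

```text
[0.42606201 0.06451685 0.06524834] [-0.028  0.396  1.983 -0.     0.763 -1.157] [-0.   -3.82  3.04] [-0.60858404  0.02718266  0.00165318] 0.04349734036607556 19.999103844165802
```

View pics/w3.png

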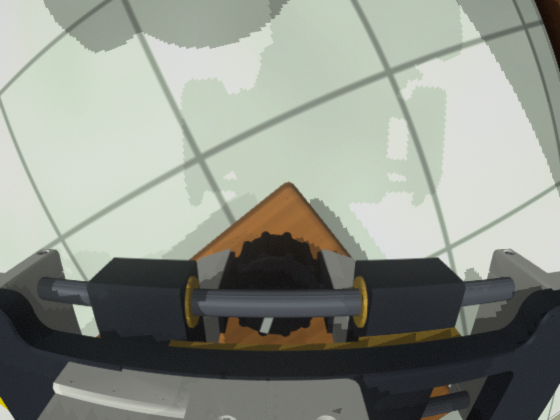

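Gripped on the wheel (opening 43.6 mm, with the fingers over its sides). Next I'll turn clockwise and follow it down at 2.2 mm/rad.

>>> {"api": "arm_command", "payload": {"moves": [[[-0.0004, -0.0009, -0.0003], [0, 0, 0], 0.03], [[-0.0004, -0.0009, -0.0001], [0, 0, 0.1], 0.03], [[-0.0004, -0.0009, 0.0002], [0, 0, 0.22], 0.03], [[-0.0004, -0.0009, 0.0005], [0, 0, 0.35], 0.03], [[-0.0004, -0.0009, 0.0008], [0, 0, 0.48], 0.03]]}}

```text
time: 11.35
tool_pos: [0.427, 0.0646, 0.0647]
tool_rot: [3.138, 0.0, 2.214]
contact_force: [2.3, 5.3, 3.1]
opening: 0.0437
grip_force: 20.0
```

>>> {"api": "arm_command", "payload": {"moves": [[[0, 0, 0.0003], [0, 0, 0.12], 0.03], [[0, 0, 0.0005], [0, 0, 0.24], 0.03], [[0, 0, 0.0008], [0, 0, 0.36], 0.03], [[0, 0, 0.0011], [0, 0, 0.48], 0.03], [[0, 0, 0.0013], [0, 0, 0.6], 0.03]]}}

```text
time: 11.85
tool_pos: [0.4279, 0.0646, 0.0636]
tool_rot: [3.137, -0.001, 1.614]
contact_force: [4.0, 4.1, 1.5]
opening: 0.0435
grip_force: 20.0
```

Run:
```python
from h import *
o=robot.observe();print(o['tool_pos'],o['qpos'].round(3),o['contact_force'].round(2),o['torque'],o['opening'],o['grip_force'])
```

```text
[0.42794295 0.06461282 0.06362326] [-0.029  0.4    1.983  0.003  0.754 -0.075] [4.   4.1  1.51] [ 0.64108658 -0.85498723  0.15399344] 0.04347555861138432 19.986867606639862
```

>>> {"api": "arm_command", "payload": {"moves": [[[0.0008, 0.001, 0.0002], [0, 0, 0.1], 0.03], [[0.0008, 0.002, 0.0004], [0, 0, 0.2], 0.03], [[0.0006, 0.0024, 0.0007], [0, 0, 0.32], 0.03], [[0.0004, 0.0026, 0.001], [0, 0, 0.44], 0.03], [[0.0003, 0.0026, 0.0012], [0, 0, 0.55], 0.03]]}}

```text
time: 12.35
tool_pos: [0.4294, 0.0645, 0.0621]
tool_rot: [3.14, -0.002, 1.065]
contact_force: [1.6, 1.3, 1.9]
opening: 0.0433
grip_force: 20.0
```

Run:
```python
from h import *
o=robot.observe();print(o['tool_pos'],o['qpos'].round(3),o['contact_force'].round(2),o['torque'],o['opening'],o['grip_force'])
```

```text
[0.42940174 0.06451852 0.0621386 ] [-2.800e-02  4.060e-01  1.979e+00  1.000e-03  7.550e-01  4.760e-01] [1.63 1.32 1.91] [ 0.01002959 -0.27143533  0.10911048] 0.043343202182849316 19.989950358867645
```

>>> {"api": "arm_command", "payload": {"moves": [[[0, 0.0001, 0.0002], [0, 0, 0.1], 0.03], [[0, 0.0002, 0.0004], [0, 0, 0.2], 0.03], [[0, 0.0003, 0.0007], [0, 0, 0.3], 0.03], [[0, 0.0004, 0.0009], [0, 0, 0.4], 0.03], [[0, 0.0004, 0.001], [0, 0, 0.45], 0.03]]}}

```text
time: 12.85
tool_pos: [0.4302, 0.0639, 0.0612]
tool_rot: [3.14, -0.002, 0.617]
contact_force: [2.2, -2.5, 2.0]
opening: 0.0439
grip_force: 20.0
```

Run:
```python
from h import *
o=robot.observe();print(o['tool_pos'],o['tool_rot'],o['qpos'].round(3),o['contact_force'].round(2),o['torque'],o['opening'],o['grip_force'])
```

```text
[0.4301641  0.06393091 0.06121317] [ 3.14009191e+00 -2.34570900e-03  6.16573993e-01] [-0.029  0.408  1.978  0.     0.753  0.925] [ 2.16 -2.52  1.98] [-0.52425125 -0.34243918  0.08636905] 0.0438530821278556 19.99234914779663
```

>>> {"api": "arm_command", "payload": {"moves": [[[0, 0, 0], [0, 0, 0], 0.055], [[0, 0, 0], [0, 0, 0], 0.065], [[0, 0, 0], [0, 0, 0], 0.065], [[0, 0, -0.02], [0, 0, 0], 0.065], [[0, 0, -0.06], [0, 0, 0], 0.065]]}}

```text
time: 13.35
tool_pos: [0.4266, 0.064, 0.1194]
tool_rot: [-3.137, 0.006, 0.62]
contact_force: [1.1, -0.3, 0.5]
opening: 0.0647
grip_force: 0.0
```

>>> {"api": "arm_command", "payload": {"moves": [[[-0.01, 0.024, 0], [0, 0, 0], 0], [[-0.025, 0.058, 0], [0, 0, 0], 0], [[-0.037, 0.084, 0], [0, 0, 0], 0], [[-0.037, 0.084, 0.02], [0, 0, 0], 0], [[-0.037, 0.084, 0.03], [0, 0, 0], 0]]}}

```text
time: 13.85
tool_pos: [0.4468, -0.0265, 0.0898]
tool_rot: [-3.14, 0.001, 0.619]
contact_force: [0.1, 0.4, -0.7]
opening: 0.0296
grip_force: 0.0
```

>>> {"api": "arm_command", "payload": {"moves": [[[0, 0, 0.01], [0, 0, 0], 0], [[0, 0, 0.02], [0, 0, 0], 0], [[0, 0, 0.025], [0, 0, 0], 0], [[0, 0, 0.028], [0, 0, 0], 0], [[0, 0, 0.03], [0, 0, 0], 0]]}}

```text
time: 14.35
tool_pos: [0.4477, -0.0258, 0.0608]
tool_rot: [-3.142, -0.0, 0.62]
contact_force: [-0.2, 1.2, -0.8]
opening: 0.0006
grip_force: 0.0
```

>>> {"api": "arm_command", "payload": {"moves": [[[0, 0, 0.001], [0, 0, 0], 0], [[0, 0, 0.0015], [0, 0, 0], 0], [[0, 0, 0.0025], [0, 0, 0], 0], [[0, 0, 0.003], [0, 0, 0], 0], [[0, 0, 0.003], [0, 0, 0], 0]]}}

```text
time: 14.85
tool_pos: [0.4476, -0.026, 0.0579]
tool_rot: [3.142, -0.0, 0.62]
contact_force: [-0.1, 0.3, 0.1]
opening: 0.0005
grip_force: 0.0
```

>>> {"api": "arm_command", "payload": {"moves": [[[0, 0, 0.001], [0, 0, 0], 0], [[0, 0, 0.0015], [0, 0, 0], 0], [[0, 0, 0.002], [0, 0, 0], 0], [[0, 0, 0.002], [0, 0, 0], 0], [[0, 0, 0.002], [0, 0, 0], 0]]}}

```text
time: 15.35
tool_pos: [0.4476, -0.026, 0.0559]
tool_rot: [-3.142, -0.0, 0.62]
contact_force: [0.4, -0.1, 0.6]
opening: 0.0002
grip_force: 0.0
```

>>> {"api": "arm_command", "payload": {"moves": [[[0, 0, 0.0004], [0, 0, 0], 0], [[0, 0, 0.0004], [0, 0, 0], 0], [[0, 0, 0.0004], [0, 0, 0], 0], [[0, 0, 0.0004], [0, 0, 0], 0], [[0, 0, 0.0004], [0, 0, 0], 0]]}}

```text
time: 15.85
tool_pos: [0.4476, -0.026, 0.0555]
tool_rot: [-3.142, -0.0, 0.62]
contact_force: [-0.6, -0.2, 0.2]
opening: 0.0004
grip_force: 0.0
```

>>> {"api": "arm_command", "payload": {"moves": [[[0, 0, 0.0004], [0, 0, 0], 0], [[0, 0, 0.0004], [0, 0, 0], 0], [[0, 0, 0.0004], [0, 0, 0], 0], [[0, 0, 0.0004], [0, 0, 0], 0], [[0, 0, 0.0004], [0, 0, 0], 0]]}}

```text
time: 16.35
tool_pos: [0.4476, -0.026, 0.0552]
tool_rot: [3.142, -0.0, 0.62]
contact_force: [-1.1, 0.3, 2.1]
opening: 0.0006
grip_force: 1.6
```

>>> {"api": "arm_command", "payload": {"moves": [[[0, 0, 0.0004], [0, 0, 0], 0], [[0, 0, 0.0004], [0, 0, 0], 0], [[0, 0, 0.0004], [0, 0, 0], 0], [[0, 0, 0.0004], [0, 0, 0], 0], [[0, 0, 0.0004], [0, 0, 0], 0]]}}

```text
time: 16.85
tool_pos: [0.4474, -0.0259, 0.0548]
tool_rot: [-3.141, 0.0, 0.62]
contact_force: [-2.2, 0.9, 4.7]
opening: 0.0008
grip_force: 2.5
```

```bash
python3 -c "
from h import *
o=robot.observe();print(o['tool_pos'],o['contact_force'])"
```

```text
[ 0.44741282 -0.0259288   0.05475318] [-2.1897972   0.85519712  4.74812037]
```

>>> {"api": "arm_command", "payload": {"moves": [[[0, 0, 0.0004], [0, 0, 0], 0], [[0, 0, 0.0004], [0, 0, 0], 0], [[0, 0, 0.0004], [0, 0, 0], 0], [[0, 0, 0.0004], [0, 0, 0], 0], [[0, 0, 0.0004], [0, 0, 0], 0]]}}

```text
time: 17.35
tool_pos: [0.4473, -0.0259, 0.0545]
tool_rot: [-3.141, 0.0, 0.62]
contact_force: [-1.8, 0.4, 7.2]
opening: 0.0004
grip_force: 3.6
```

```bash
python3 -c "
from h import *
o=robot.observe();print(o['tool_pos'],o['contact_force'])"
```

```text
[ 0.44729894 -0.02587135  0.05446723] [-1.83239621  0.43986353  7.24023169]
```

>>> {"api": "arm_command", "payload": {"moves": [[[0, 0, 0.0004], [0, 0, 0], 0], [[0, 0, 0.0008], [0, 0, 0], 0], [[0, 0, 0.001], [0, 0, 0], 0], [[0, 0, 0.001], [0, 0, 0], 0], [[0, 0, 0.001], [0, 0, 0], 0]]}}

```text
time: 17.85
tool_pos: [0.4473, -0.0259, 0.0543]
tool_rot: [-3.141, -0.0, 0.62]
contact_force: [-6.5, 1.3, 18.5]
opening: 0.0005
grip_force: 9.0
```

```bash
python3 -c "
from h import *
o=robot.observe();print(o['tool_pos'],o['contact_force'])"
```

```text
[ 0.44729541 -0.0258539   0.05431461] [-6.53896834  1.31585105 18.54757776]
```

>>> {"api": "arm_command", "payload": {"moves": [[[0, 0, -0.003], [0, 0, 0], 0], [[0, 0, -0.02], [0, 0, 0], 0], [[0, 0, -0.05], [0, 0, 0], 0.07], [[0, 0, -0.08], [0, 0, 0], 0.07], [[0.015, -0.035, -0.1], [0, 0, 0], 0.07]]}}

```text
time: 18.35
tool_pos: [0.4415, 0.009, 0.1551]
tool_rot: [3.138, -0.002, 0.616]
contact_force: [0.5, 0.6, -1.1]
opening: 0.02
grip_force: 0.0
```

>>> {"api": "arm_command", "payload": {"moves": [[[0.012, -0.027, 0], [0, 0, 0], 0.07], [[0.022, -0.049, 0], [0, 0, 0], 0.07], [[0.022, -0.049, 0], [0, 0, 0], 0.07], [[0.022, -0.049, 0], [0, 0, 0], 0.07], [[0.022, -0.049, 0], [0, 0, 0], 0.07]]}}

```text
time: 18.85
tool_pos: [0.4291, 0.0632, 0.1531]
tool_rot: [3.141, 0.0, 0.619]
contact_force: [-0.2, 0.2, -0.9]
opening: 0.0599
grip_force: 0.0
```

```bash
cat > w.py <<'E'
from h import *
import sys
f=sys.argv[1]
im,m=snap('wrist',f);im=im[:,:,::-1].copy()
o=robot.observe();T=o['tool_pos'];y=o['tool_rot'][2]
h=cv2.cvtColor(im,cv2.COLOR_BGR2HSV)
k=cv2.inRange(h,(0,0,0),(180,255,50));k[262:]=0;k[:,:235]=0;k[:,322:]=0;k[:175]=0
n,l,s,ce=cv2.connectedComponentsWithStats(k);i=1+s[1:,4].argmax();print(s[i])
(u,v),r=cv2.minEnclosingCircle(np.argwhere(l==i)[:,::-1].astype(np.float32));print(u,v,r)
X=onz(m,'wrist',u,v,.09);d=X-T;print(T,y,X,d[0]*np.cos(y)+d[1]*np.sin(y),d[0]*np.sin(y)-d[1]*np.cos(y))
p=cv2.inRange(h,(0,0,170),(180,60,255));c=np.zeros_like(p);cv2.circle(c,(int(u),int(v)),int(r-2),255,-1);p&=c
b,a=np.nonzero(p);P=onz(m,'wrist',a.mean(),b.mean(),.09);print('pointer',len(a),a.mean(),b.mean(),np.arctan2(*(P-X)[1::-1]))
E
python3 w.py w4.png
python3 - <<'E'
from h import *
# pointer direction in w2 (same height, yaw 2.699)
im=cv2.imread('pics/w2.png');h=cv2.cvtColor(im,cv2.COLOR_BGR2HSV)
p=cv2.inRange(h,(0,0,170),(180,60,255));c=np.zeros_like(p);cv2.circle(c,(279,225),32,255,-1);p&=c
b,a=np.nonzero(p);print(len(a),a.mean(),b.mean())
m=robot.camera_model('wrist');o=robot.observe()
A,B=[onz(m,'wrist',*q,.09) for q in((279,225),(a.mean(),b.mean()))]
print('w2 pointer',np.arctan2(*(B-A)[1::-1])-o['tool_rot'][2]+2.699)
E
```

```text
[255 192  52  35 702]
281.093505859375 212.2967529296875 27.51917266845703
[0.42914111 0.06312545 0.1531069 ] 0.6189036791105005 [0.44145203 0.06762676 0.09      ] 0.012638829145820138 0.0034756982561926124
pointer 1 274.0 236.0 -2.7988911161642696
105 273.87619047619046 245.7904761904762
w2 pointer -0.670381519649804
```

View pics/w4.png

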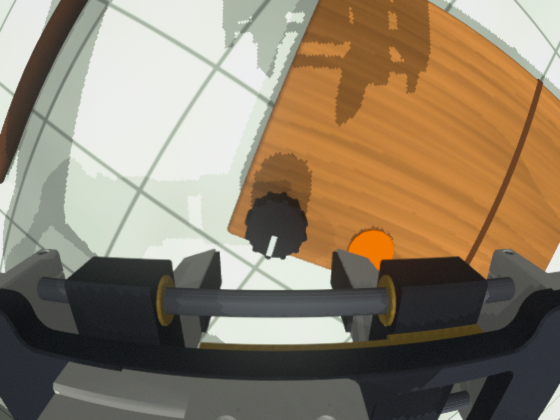

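The wrist view shows the wheel at (276,226) between the fingers, pointer at (272,246). Its direction relative to the tool matches the view before turning, so the wheel followed the full 2.08 rad without slip. The press still sank about 0.7 mm, which is roughly 0.45 rad to go.

>>> {"api": "arm_command", "payload": {"moves": [[[0.0011, 0, 0.02], [0, 0, 0], 0.07], [[0.0011, 0, 0.045], [0, 0, 0], 0.07], [[0.0011, 0, 0.07], [0, 0, 0], 0.07], [[0.0011, 0, 0.087], [0, 0, 0], 0.07], [[0.0011, 0, 0.0925], [0, 0, 0], 0.06]]}}

```text
time: 19.4
tool_pos: [0.4289, 0.0637, 0.0592]
tool_rot: [-3.14, 0.003, 0.618]
contact_force: [0.2, -0.0, 0.6]
opening: 0.066
grip_force: 0.0
```

>>> {"api": "arm_command", "payload": {"moves": [[[0, 0, 0], [0, 0, 0], 0.05], [[0, 0, 0], [0, 0, 0], 0.046], [[0, 0, 0], [0, 0, 0], 0.03], [[0, 0, 0], [0, 0, 0], 0.03], [[0, 0, 0], [0, 0, 0], 0.03]]}}

```text
time: 19.9
tool_pos: [0.4305, 0.0644, 0.0615]
tool_rot: [3.14, -0.002, 0.62]
contact_force: [1.2, -1.1, 1.5]
opening: 0.0437
grip_force: 20.0
```

```bash
cat > o.py <<'E'
from h import *
o=robot.observe();print(o['tool_pos'],o['tool_rot'],o['contact_force'].round(2),o['torque'].round(3),o['opening'],o['grip_force'])
E
python3 o.py
```

```text
[0.43053621 0.06435626 0.06150341] [ 3.14017515e+00 -1.57124645e-03  6.19962624e-01] [ 1.24 -1.11  1.53] [-0.4   -0.024  0.008] 0.04366481313275138 20.000508427619934
```

>>> {"api": "arm_command", "payload": {"moves": [[[0, 0, 0.0002], [0, 0, 0.1], 0.03], [[0, 0, 0.0004], [0, 0, 0.2], 0.03], [[0, 0, 0.0007], [0, 0, 0.3], 0.03], [[0, 0, 0.0009], [0, 0, 0.4], 0.03], [[0, 0, 0.001], [0, 0, 0.45], 0.03]]}}

```text
time: 20.4
tool_pos: [0.431, 0.0635, 0.0606]
tool_rot: [3.139, -0.003, 0.168]
contact_force: [1.7, -8.2, 3.6]
opening: 0.0433
grip_force: 20.0
```

```bash
python3 o.py
```

```text
[0.43103778 0.06348523 0.06055105] [ 3.13930840e+00 -2.56877148e-03  1.67562287e-01] [ 1.66 -8.24  3.57] [-1.529 -0.042  0.097] 0.04329090260421322 20.005091428756714
```

>>> {"api": "arm_command", "payload": {"moves": [[[0, 0, 0], [0, 0, 0], 0.055], [[0, 0, 0], [0, 0, 0], 0.065], [[0, 0, 0], [0, 0, 0], 0.065], [[0, 0, -0.02], [0, 0, 0], 0.065], [[0, 0, -0.06], [0, 0, 0], 0.065]]}}

```text
time: 20.9
tool_pos: [0.4276, 0.0647, 0.1184]
tool_rot: [-3.14, 0.007, 0.17]
contact_force: [1.4, 0.3, -0.6]
opening: 0.0652
grip_force: 0.0
```

>>> {"api": "arm_command", "payload": {"moves": [[[0, 0.03, 0], [0, 0, 0], 0], [[0.001, 0.06, 0], [0, 0, 0], 0], [[0.0018, 0.09, 0], [0, 0, 0], 0], [[0.0018, 0.092, 0.02], [0, 0, 0], 0], [[0.0018, 0.092, 0.03], [0, 0, 0], 0]]}}

```text
time: 21.4
tool_pos: [0.4465, -0.0263, 0.0888]
tool_rot: [-3.141, 0.001, 0.168]
contact_force: [-0.7, -0.6, -0.3]
opening: 0.0299
grip_force: 0.0
```

>>> {"api": "arm_command", "payload": {"moves": [[[0, 0, 0.01], [0, 0, 0], 0], [[0, 0, 0.02], [0, 0, 0], 0], [[0, 0, 0.025], [0, 0, 0], 0], [[0, 0, 0.028], [0, 0, 0], 0], [[0, 0, 0.03], [0, 0, 0], 0]]}}

```text
time: 21.9
tool_pos: [0.4472, -0.0256, 0.0597]
tool_rot: [-3.142, -0.0, 0.17]
contact_force: [-0.6, 0.7, 0.4]
opening: 0.0002
grip_force: 0.0
```

```bash
python3 o.py
```

```text
[ 0.44719525 -0.02559679  0.05969563] [-3.14152368e+00 -1.05483029e-04  1.70385829e-01] [-0.58  0.66  0.38] [-0.056  0.193 -0.016] 0.00018248159987571222 0.0
```

>>> {"api": "arm_command", "payload": {"moves": [[[0, 0, 0.002], [0, 0, 0], 0], [[0, 0, 0.003], [0, 0, 0], 0], [[0, 0, 0.004], [0, 0, 0], 0], [[0, 0, 0.004], [0, 0, 0], 0], [[0, 0, 0.004], [0, 0, 0], 0]]}}

```text
time: 22.4
tool_pos: [0.4472, -0.0259, 0.0559]
tool_rot: [3.142, -0.0, 0.17]
contact_force: [0.1, -0.5, 0.7]
opening: 0.0006
grip_force: 0.0
```

```bash
python3 o.py
```

```text
[ 0.44716548 -0.02589008  0.05589254] [ 3.14158840e+00 -2.15175435e-04  1.69760640e-01] [ 0.08 -0.47  0.68] [-0.026  0.187  0.012] 0.0006242708438467155 0.0
```

>>> {"api": "arm_command", "payload": {"moves": [[[0, 0, 0.0003], [0, 0, 0], 0], [[0, 0, 0.0003], [0, 0, 0], 0], [[0, 0, 0.0003], [0, 0, 0], 0], [[0, 0, 0.0003], [0, 0, 0], 0], [[0, 0, 0.0003], [0, 0, 0], 0]]}}

```text
time: 22.9
tool_pos: [0.4471, -0.0259, 0.0555]
tool_rot: [-3.142, -0.0, 0.17]
contact_force: [0.3, 0.3, -0.1]
opening: 0.0004
grip_force: 0.0
```

```bash
python3 o.py
```

```text
[ 0.44714839 -0.02585887  0.05554311] [-3.14153590e+00 -1.54181513e-04  1.69845927e-01] [ 0.27  0.33 -0.09] [-0.097  0.189  0.003] 0.00037651729597886364 0.0
```

>>> {"api": "arm_command", "payload": {"moves": [[[0, 0, 0.0003], [0, 0, 0], 0], [[0, 0, 0.0003], [0, 0, 0], 0], [[0, 0, 0.0003], [0, 0, 0], 0], [[0, 0, 0.0003], [0, 0, 0], 0], [[0, 0, 0.0003], [0, 0, 0], 0]]}}

```text
time: 23.4
tool_pos: [0.4471, -0.0259, 0.0552]
tool_rot: [-3.142, -0.0, 0.17]
contact_force: [0.2, -0.2, 1.9]
opening: 0.0001
grip_force: 0.9
```

```bash
python3 o.py
```

```text
[ 0.44711803 -0.02587408  0.05524933] [-3.14153755e+00 -1.11486224e-04  1.69760875e-01] [ 0.16 -0.16  1.85] [-0.026  0.226 -0.014] 8.149203771838339e-05 0.921307296246141
```

>>> {"api": "arm_command", "payload": {"moves": [[[0, 0, 0.0003], [0, 0, 0], 0], [[0, 0, 0.0003], [0, 0, 0], 0], [[0, 0, 0.0003], [0, 0, 0], 0], [[0, 0, 0.0003], [0, 0, 0], 0], [[0, 0, 0.0003], [0, 0, 0], 0]]}}

```text
time: 23.9
tool_pos: [0.4471, -0.0259, 0.0551]
tool_rot: [-3.142, -0.0, 0.17]
contact_force: [-1.8, 0.4, 4.9]
opening: 0.0006
grip_force: 2.7
```

```bash
python3 o.py
```

```text
[ 0.44711331 -0.02587289  0.05512258] [-3.14157605e+00 -1.63278958e-04  1.69766583e-01] [-1.78  0.41  4.87] [-0.044  0.443 -0.005] 0.0006091520452597539 2.705784031713847
```

>>> {"api": "arm_command", "payload": {"moves": [[[0, 0, 0.0006], [0, 0, 0], 0], [[0, 0, 0.001], [0, 0, 0], 0], [[0, 0, 0.001], [0, 0, 0], 0], [[0, 0, 0.001], [0, 0, 0], 0], [[0, 0, 0.001], [0, 0, 0], 0]]}}

```text
time: 24.4
tool_pos: [0.4471, -0.0259, 0.055]
tool_rot: [3.141, -0.001, 0.17]
contact_force: [-4.4, 0.9, 16.0]
opening: 0.0006
grip_force: 8.1
```

```bash
python3 o.py
```

```text
[ 0.4471267  -0.02586091  0.05496435] [ 3.14138617e+00 -5.80069321e-04  1.69894873e-01] [-4.43  0.94 16.04] [ 0.047  0.96  -0.01 ] 0.000611117675833979 8.143284930847585
```

The stiff-contact line now starts within 0.1 mm of first touch, so the foot is level to about 0.05 rad. I'll hold a firm press for the final check, then let go.

>>> {"api": "arm_command", "payload": {"moves": [[[0, 0, 0.0005], [0, 0, 0], 0], [[0, 0, 0.001], [0, 0, 0], 0], [[0, 0, 0.001], [0, 0, 0], 0], [[0, 0, 0.001], [0, 0, 0], 0], [[0, 0, 0.001], [0, 0, 0], 0]]}}

```text
time: 24.9
tool_pos: [0.4471, -0.0258, 0.0548]
tool_rot: [3.141, -0.001, 0.17]
contact_force: [-7.6, 0.9, 27.5]
opening: 0.0006
grip_force: 13.6
```

```bash
python3 o.py
```

```text
[ 0.44711992 -0.02584419  0.05483678] [ 3.14116553e+00 -9.87173775e-04  1.69996448e-01] [-7.63  0.89 27.49] [0.192 1.496 0.044] 0.0005528886853455912 13.622565614059567
```

>>> {"api": "arm_command", "payload": {"moves": [[[0, 0, -0.001], [0, 0, 0], 0], [[0, 0, -0.003], [0, 0, 0], 0], [[0, 0, -0.02], [0, 0, 0], 0], [[0, 0, -0.05], [0, 0, 0], 0], [[0, 0, -0.09], [0, 0, 0], 0]]}}

```text
time: 25.4
tool_pos: [0.4459, -0.0256, 0.1425]
tool_rot: [-3.14, 0.004, 0.17]
contact_force: [0.1, -0.9, -0.6]
opening: 0.0006
grip_force: 0.0
```

>>> {"api": "arm_command", "payload": {"moves": [[[0, 0, -0.03], [0, 0, 0], 0], [[0, 0, -0.06], [0, 0, 0], 0], [[0, 0, -0.08], [0, 0, 0], 0], [[0, 0, -0.08], [0, 0, 0], 0], [[0, 0, -0.08], [0, 0, 0], 0]]}}

```text
time: 25.9
tool_pos: [0.4469, -0.0259, 0.2223]
tool_rot: [-3.141, 0.0, 0.17]
contact_force: [0.2, 0.5, -0.1]
opening: 0.0003
grip_force: 0.0
```

```bash
sed -i 's/s1.png/s2.png/;s/d0.png/d2.png/' m.py; python3 -c "
from h import *
snap('scene','s2.png');snap('side','d2.png')"; python3 m.py|grep -E 'pad|wheel';python3 o.py
```

```text
scene pad 234.8790322580645 208.59677419354838 124 [ 0.45016668 -0.02704488  0.055     ]
wheel 243.45652173913044 183.7554347826087 184 [0.43109236 0.05704247 0.075     ]
side pad 252.32673267326732 234.9108910891089 101 [ 0.44836703 -0.02565533  0.055     ]
wheel 232.49358974358975 217.37820512820514 156 [0.42740033 0.05745645 0.075     ]
[ 0.44637804 -0.0257114   0.22151012] [-3.14048417e+00  2.38396859e-03  1.69778758e-01] [-0.26  0.31 -0.96] [-0.045  0.174 -0.01 ] 0.00041491756651277105 0.0
```

View pics/d2.png

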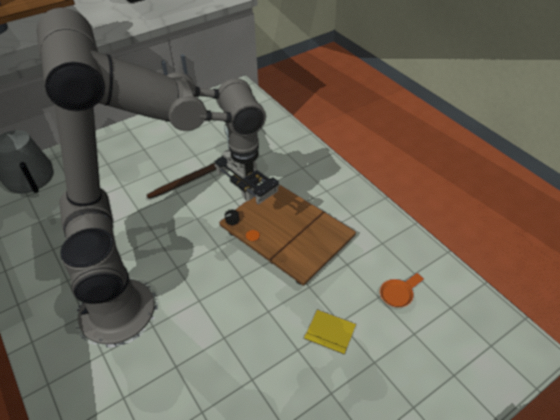

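The side view shows the board where it was (pad at (252,235)), the wheel lower at (232,217), the other things undisturbed and the gripper clear above. Handing in now.

```bash
python3 -c "
from cell import robot
print(robot.hand_in())"
```

```text
the job is handed in; nothing more can be done
None
```

I pressed the pad and saw the board tip, turned the wheel about 2.5 rad clockwise until the foot was level to within my measurement (about 0.1 mm of pad sink left), and found no tipping when I pressed again at 27 N, then handed the job in at about 26 s; hand-in returned no verdict.

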